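Clamp a freshly glued book in the spring press

TASK

The small book lying on the wooden bed of the spring press has just had its spine glued. Push it back on the bed until its spine edge lies flat against the steel back stop, then take the press's handle, swing the clamp over and let it down slowly onto the book: keep hold of it all the way, because its springs will slam it shut if you let go. Leave the clamp resting on the book and let go, without knocking over or shifting the glue stick that stands beside the press.

Things in the scene. Friction and masses are not known exactly. Their poses are not given: they have to be found in the camera images.
- press: Small book press standing firmly on the desk: beech bed board 235 x 250 mm, its top 22 mm above the desk, steel cheeks at the back that carry the clamp. Origin on the desk under the bed; +x points to the back of the press (away from the robot, towards the hinge), +y to its left, z up. The bed reaches from -110 to +125 mm along x. It cannot move.
- press_stop (a point): Middle of the front face of the steel back stop, 29 mm above the desk. The stop is a straight ledge 190 mm long along the press's y, 24 mm high above the bed; its front face lies 55 mm behind the press's origin. Axes as the press.
- clamp_hinge (a point): Point on the clamp's hinge axis, midway between the cheeks, 66 mm above the desk and 95 mm behind the press's origin. The axis runs along the press's y. Axes as the press.
- clamp (a joint): Clamp angle, rad. 1.70: open, upright, its springs just past dead centre, so it stays by itself (the start; freeing it takes about 3 N at the handle). 0.13: resting on the book, arms level. 0: lower limit. Below about 1.5 springs and weight pull it shut with 8 to 15 N at the handle. Turning faster than 3 rad/s above 0.19 counts as slamming; the handle moving at 0.1 to 0.2 m/s is slow enough.
- clamp_handle (a point): Middle of the clamp's handle, a round bar along the press's y, 185 mm from the hinge axis: black grip 20 mm thick, 110 mm long, between two flat steel arms 104 mm to either side. On the book it is level with the hinge, 66 mm above the desk; open, about 250 mm above the desk. Round the grip, between the arms, 80 mm are free; the 37 mm wide pressing beam spans the arms 45 to 82 mm from the hinge.
- book_center (a point): Centre of the small book, half-way up. 180 x 120 x 14 mm, lying flat on the bed; its x axis runs along its 180 mm length (which lies roughly along the press's y), its spine edge is on its +y side and faces the stop, up to 0.1 rad askew. 0.16 to 0.3 kg.
- book_spine (a point): Middle of the book's spine edge (one of the 180 mm sides), half-way up, 60 mm from the book's centre. At the start it stands 15 to 30 mm in front of the stop.
- glue_center (a point): Centre of a glue stick, 25 mm across and 91 mm tall, that stands on the desk to the left of the press.
There are look-alikes about, which are no part of the job. There is more than one size of the part that bears book_center; the job needs the largest.

How it is judged:
On the way, in this order (a step that is already met when the one before it is completed fails the run):
1. the book's spine edge lies flat against the back stop (within 5 mm and 0.05 rad) while the clamp is still open (x of book_spine in the frame of press_stop above -0.005 m and angle between the x axis of book_center and the y axis of press_stop, either way round below 0.05 rad and value of joint clamp above 1.3 rad), for 0.2 s.
2. the clamp rests on the book (value of joint clamp below 0.17 rad and contact force between clamp and book above 5 N), for 0.2 s.
At the end, for the whole second after the job is handed in: The clamp is down (below 0.17 rad) and presses on the book with more than 5 N by its own springs; the book lies flat and still with its spine edge within 5 mm of the back stop, square to it within 0.05 rad and within 40 mm of its middle (all of step 2 and x of book_spine in the frame of press_stop above -0.005 m and y of book_spine in the frame of press_stop between -0.04 and 0.04 m and angle between the x axis of book_center and the y axis of press_stop, either way round below 0.05 rad and angle between book_center's own z axis and vertical below 0.05 rad and linear speed of book below 0.01 m/s); the robot touches nothing.
It fails at once if the clamp snaps shut (closes faster than 3 rad/s while it is more than the last 10 mm of handle travel above the book) (velocity of joint clamp below -3 rad/s and value of joint clamp above 0.19 rad).
It fails at once if the glue stick is knocked over or shifted by more than 30 mm (angle between glue_center's own z axis and vertical above 0.4 rad or distance of glue_center from where it was at the start of the episode above 0.03 m).
It also fails if it takes over 48 s, if anything falls off the work surface, if the arm or the gripper's body presses on something with over 40 N, if the wrist force passes 120 N, or if a joint passes its speed limit or range.

ROBOT

A 7-joint arm with a two-finger parallel gripper is mounted at the origin on a cart in front of the work surface, level with it; the furniture and walls round the work are solid. World frame = base frame: x ahead of the robot, y to its left, z up, the work surface at z = 0. Lengths are in m, angles in rad, forces in N, time in s.
With the tool pointing down it reaches from about 0.425 to 1.025 m from the base axis. Payload 3.6 kg.
Tool frame: the origin (TCP) lies midway between the tips of the shut fingers; the grasp point (between the pads) lies 19 mm behind it; x points along the fingers, y is the direction in which the jaws open and shut, and the axes are right-handed (so a half turn about x gives the same grasp; the last joint's range is limited). The gripper opens to 85 mm and grips with 20 to 120 N. Pads are 22 mm wide; open, the fingers measure 114 mm over their backs; the gripper's body (76 mm by 85 mm) begins 54 mm behind the grasp point. The pads swing forward as they close: fully open they stand 13 mm farther back than shut.
Start: joints at [1.173, 0.591, 0.048, 1.609, -0.033, 0.943, -0.034], TCP at [0.217, -0.692, 0.231] pointing down, gripper open.
Joint ranges: [-2.69, 2.69], [-0.47, 2.24], [-1.27, 1.36], [0.19, 2.51], [-1.53, 4.68], [0.08, 2.07], [-3.09, 3.09]. Speed limits (rad/s): [2.57, 2.57, 3.14, 3.14, 3.14, 3.14, 3.14].

INTERFACE

Orientations are given as a unit quaternion [x, y, z, w].
In Python, from cell import read_state, eyes, ticket gives the robot as it stands.
- The arm moves only by the shell command python3 -m pendant 'ROWS' [FORCE]. ROWS is JSON, a list of rows, each a list of 3 entries, a list of its own where there are three numbers: the turn, a rotation vector about the tool's x, y, z in degrees, then the shift along the tool's x, y, z in mm, then the opening, from 0 (shut) to 1 (fully open). A call has 1 to 20 rows; each row is the pose to reach, as a shift and turn from the pose commanded when the call began, along the tool's axes at that moment; what a row does not reach only later rows make up. A row lasts 1/12 s, in which the tool goes at most 41.7 mm and 7.16 degrees, less where a joint would pass 70% of its speed; a pose out of reach is approached as far as the arm can. A call with a gripper value outside its range is refused whole. The fingers move at their own pace and stop on an object; FORCE is the grip in N (left out, the last holds). Time passes only in rows, so rows that repeat a pose let the fingers close. It gives the time, the measured TCP pose, the force and the opening at its end, in the units of the state.
- read_state(): the state, without advancing time (a new reading comes with each control period).
- eyes.read_camera(name): name is "scene" or "top" or "wrist"; returns the picture (420x560x3 uint8, red, green, blue); there is no depth.
- eyes.calibration(name): a dict with "vfov" (degrees; the focal length in pixels is half the picture's height over the tangent of half this angle, whatever the lens; pixels are square), "cx", "cy" (the principal point, pixels), "view" (4x4, takes a point from world to camera coordinates); the wrist camera has in their place "T_tool_cam" (4x4, takes a point from camera to tool coordinates, whose origin is the TCP and whose axes are the tool frame's). Camera axes: x right, y up, looking along -z (the intrinsics and any distortion apply to the point x, -y, -z); pixel columns grow to the right and rows downward; lengths in m; the calibration is good to about 2 mm. The wrist camera is an equidistant fisheye: a pixel r from the principal point sees the ray r / f radians off the axis. A picture is of the moment at which its call begins: read the wrist's pose just before it. calibration takes no time and is no camera call.
- ticket.sign_off(): hands the job in, once; it reports no verdict.
Trained networks look in the newest picture that a camera, given by its name, has taken for a name from the list of things; names that differ only in an ending like _2 or _b are one class to them, and where a whole thing is asked for, a point or a joint stands for the part that bears it (a point fixed in the world has none). Each returns a list of dicts, best first, with "p" (0 to 1); they miss things now and then, are a little off and sometimes report something else, mostly with a low value. They report only what shows in the picture. A call takes as long as a camera call. They do not tell look-alikes from the thing itself.
- eyes.masks_of(target, camera): "region" (420x560 bool, what is visible of it) and "location" ([column, row] in pixels, amid what is visible of it).
The state is a dict: "clock": time; "qpos": joint angles; "qd": joint speeds; "joint_torque": joint torques, N m; "eef_pos": TCP position; "orientation": TCP orientation; "force": force on the tool from outside, world axes, zero at the start; "ft_torque": the same for the moment, N m; "width": finger opening in m.
Only numpy, scipy, OpenCV 4.12 (cv2) and the standard library are available. Lean on these libraries where they do the work, as an engineer would, in place of code of your own. Each camera call takes 0.05 s, during which the arm holds its last target.

## Working session

There is one attempt and no reset: what is moved stays moved. The work goes in short steps, Python scripts to look and compute and a shell command to move; the robot and the scene stay as the last step left them, time stands still between calls to the robot, and variables do not carry over. Pictures are saved under pics/ and viewed, and the job is handed in when it is done.

```bash
mkdir -p pics; ls; python3 - <<'E'
from cell import read_state, eyes, ticket
import cv2
print(read_state())
for n in ["scene","top","wrist"]:
    im=eyes.read_camera(n); cv2.imwrite(f"pics/{n}0.png",im[:,:,::-1]); print(n,eyes.calibration(n))
E
```

```text
pics
{'clock': 0.0, 'qpos': array([ 1.1735322 ,  0.59215228,  0.04829113,  1.60985064, -0.03330083,
        0.94268478, -0.03371261]), 'qd': array([-0.00225903,  0.00084993, -0.00102414,  0.00119088,  0.00063167,
        0.0007652 ,  0.00027175]), 'joint_torque': array([ 9.15632131e-05, -5.48680115e+01,  1.54633362e+00, -1.98118472e+01,
        9.36590543e-03,  8.77858896e-03, -1.72194291e-05]), 'eef_pos': array([ 0.21661759, -0.69100306,  0.2301062 ]), 'orientation': array([-0.69879609, -0.10780273,  0.69912832, -0.1062176 ]), 'force': array([ 0.06621609, -0.02332316,  0.20472915]), 'ft_torque': array([-0.02574966, -0.02441477,  0.01612725]), 'width': 0.08525119609792875}
scene {'vfov': 54.610110398139945, 'cx': 283.24302534774574, 'cy': 210.59303870592638, 'view': array([[-0.69770346, -0.71637799,  0.0035297 ,  0.53192215],
       [ 0.35168942, -0.33822077,  0.87288101, -0.1651069 ],
       [-0.62411893,  0.61025345,  0.48792036, -0.72146186],
       [ 0.        ,  0.        ,  0.        ,  1.        ]])}
top {'vfov': 55.2630989410282, 'cx': 277.95008890935827, 'cy': 212.53264522068903, 'view': array([[ 0.00499585, -0.99983216,  0.01762639,  0.24813985],
       [ 0.98129181,  0.00829418,  0.19234755, -0.52893226],
       [-0.19246147,  0.01633569,  0.98116855, -0.81360994],
       [ 0.        ,  0.        ,  0.        ,  1.        ]])}
wrist {'vfov': 65.70646984690485, 'cx': 281.66026189170157, 'cy': 207.95835245313108, 'T_tool_cam': array([[ 1.64497032e-04,  3.04836402e-01, -9.52404715e-01,
        -1.42536618e-01],
       [ 9.99999986e-01, -3.52094421e-05,  1.61448078e-04,
         5.71355429e-05],
       [ 1.56816124e-05, -9.52404729e-01, -3.04836403e-01,
        -7.84809244e-02],
       [ 0.00000000e+00,  0.00000000e+00,  0.00000000e+00,
         1.00000000e+00]])}
```

View pics/scene0.png

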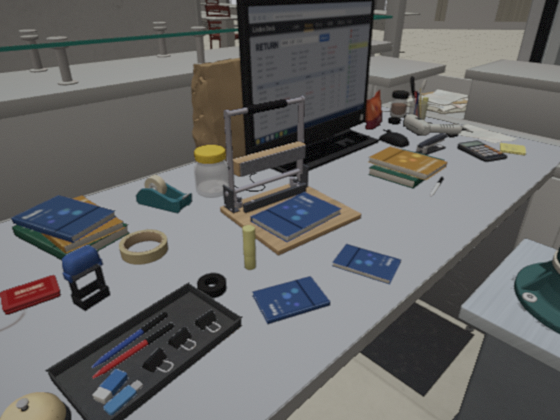

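View pics/top0.png

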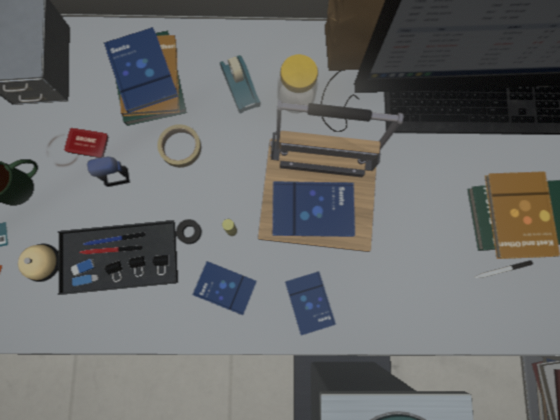

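View pics/wrist0.png

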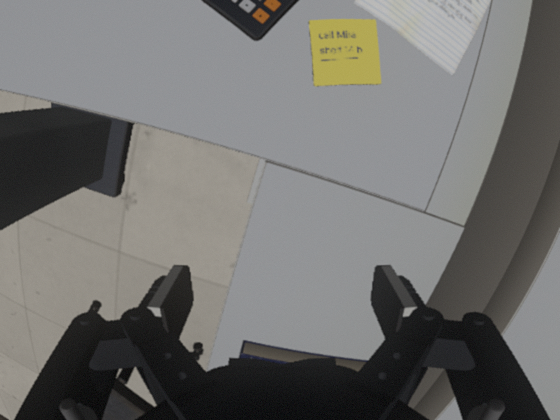

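The scene shows the press with an open clamp. The blue book on its bed is at top (313,208), and the glue stick is at top (229,227). The look-alike books are at top (224,288), (310,302) and in the stack at (140,70). The one on the bed is the largest of the single books and the only one lying on the press, so it fits. Next I'll measure it and confirm with a crop.

```bash
cat > h.py <<'E'
import numpy as np, cv2
from cell import read_state, eyes
def ray(cam,uv):
    c=eyes.calibration(cam); f=210/np.tan(np.radians(c['vfov']/2)); V=c['view']; R=V[:3,:3]; o=-R.T@V[:3,3]
    uv=np.atleast_2d(uv).astype(float)
    d=np.c_[(uv[:,0]-c['cx'])/f,-(uv[:,1]-c['cy'])/f,-np.ones(len(uv))]@R
    return o,d
def onz(cam,uv,z):
    o,d=ray(cam,uv); return o+d*((z-o[2])/d[:,2:3])
def proj(cam,p):
    c=eyes.calibration(cam); f=210/np.tan(np.radians(c['vfov']/2)); V=c['view']
    q=np.atleast_2d(p)@V[:3,:3].T+V[:3,3]
    return np.c_[c['cx']+f*q[:,0]/-q[:,2],c['cy']-f*q[:,1]/-q[:,2]]
E
python3 - <<'E'
from h import *
for cam in ["top","scene"]:
    im=eyes.read_camera(cam)
    for t in ["book_center","press","clamp_handle","glue_center"]:
        for r in eyes.masks_of(t,cam)[:6]:
            m=r['region'].astype(np.uint8); 
            cnt=max(cv2.findContours(m,0,2)[0],key=cv2.contourArea)
            rc=cv2.minAreaRect(cnt); b=cv2.boxPoints(rc)
            print(cam,t,round(r['p'],2),np.round(r['location']),m.sum(),b.round(1).tolist())
            if cam=="top" and t in("book_center",):
                w=onz(cam,b,0.036); print('   world',w[:,:2].round(3).tolist(), np.round([np.linalg.norm(w[1]-w[0]),np.linalg.norm(w[2]-w[1])],3))
            if cam=="top" and t=="press": print('   w',onz(cam,b,0.022)[:,:2].round(3).tolist())
            if cam=="top" and t=="glue_center": print('   w',onz(cam,[r['location']],0.08).round(3))
    c=im[80:270,220:420] if cam=="top" else im[80:280,190:390]
    cv2.imwrite(f"pics/{cam}_crop.png",cv2.resize(c,None,fx=3.9 if cam=="top" else 3,fy=3 if cam!="top" else 3.1,interpolation=2)[:,:,::-1])
E
```

```text
top book_center 0.96 [222. 288.] 2061 [[189.89999389648438, 294.29998779296875], [203.89999389648438, 259.20001220703125], [256.0, 280.0], [241.89999389648438, 315.20001220703125]]
   world [[0.354, 0.435], [0.427, 0.409], [0.384, 0.297], [0.312, 0.325]] [0.078 0.119]
top book_center 0.82 [306. 303.] 2004 [[283.6000061035156, 281.20001220703125], [318.70001220703125, 270.3999938964844], [335.20001220703125, 323.8999938964844], [300.1000061035156, 334.70001220703125]]
   world [[0.382, 0.239], [0.405, 0.164], [0.295, 0.131], [0.273, 0.205]] [0.078 0.115]
top book_center 0.7 [314. 209.] 4417 [[271.70001220703125, 235.1999969482422], [272.3999938964844, 180.89999389648438], [355.6000061035156, 182.10000610351562], [354.79998779296875, 236.3000030517578]]
   world [[0.48, 0.265], [0.601, 0.264], [0.6, 0.079], [0.479, 0.085]] [0.121 0.185]
top press 0.66 [330. 165.] 9516 [[256.20001220703125, 239.60000610351562], [274.0, 97.19999694824219], [402.70001220703125, 113.30000305175781], [384.8999938964844, 255.6999969482422]]
   w [[0.472, 0.299], [0.809, 0.262], [0.772, -0.04], [0.438, 0.017]
[... 812 characters left out ...]
779296875, 95.69999694824219], [311.79998779296875, 187.3000030517578], [229.8000030517578, 194.5]]
scene clamp_handle 0.88 [262. 153.] 3176 [[221.89999389648438, 102.5], [303.79998779296875, 95.69999694824219], [312.1000061035156, 194.6999969482422], [230.10000610351562, 201.60000610351562]]
scene glue_center 0.59 [247. 246.] 519 [[242.1999969482422, 226.10000610351562], [254.8000030517578, 225.6999969482422], [256.20001220703125, 268.8999938964844], [243.60000610351562, 269.29998779296875]]
scene glue_center 0.15 [274. 187.] 6408 [[181.1999969482422, 132.6999969482422], [293.20001220703125, 77.19999694824219], [362.3999938964844, 216.8000030517578], [250.39999389648438, 272.3999938964844]]
```

View pics/top_crop.png

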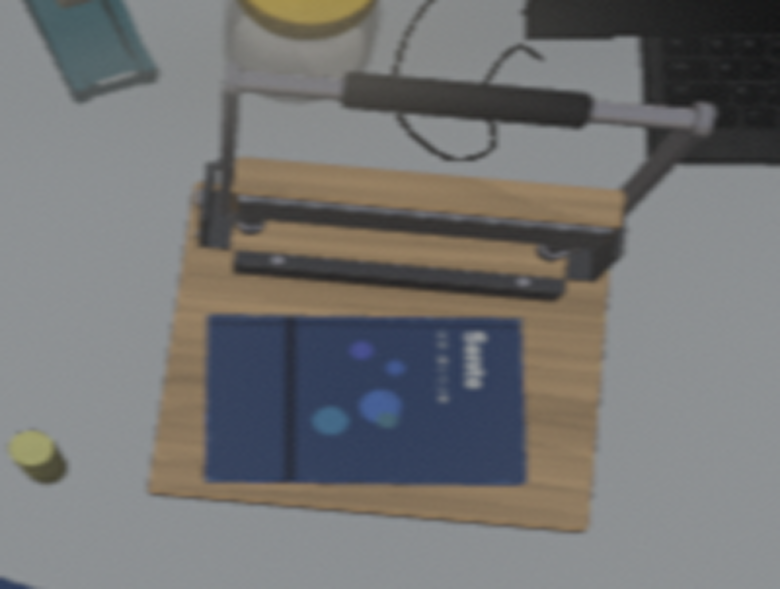

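View pics/scene_crop.png

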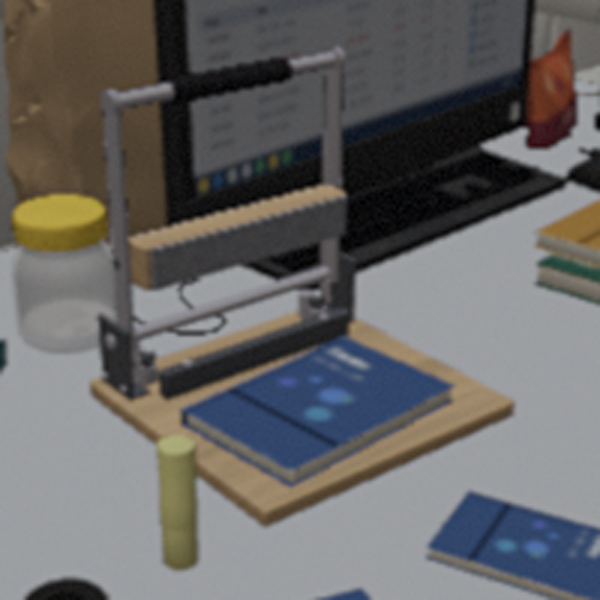

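```bash
cat > fit.py <<'E'
from h import *
from scipy.optimize import least_squares
def T(c): return np.array([220+c[0]/3.9,80+c[1]/3.1])
def S(c): return np.array([190+c[0]/3,80+c[1]/3])
# press-frame points
obs=[("top",T((150,492)),(-.110,.125,.022)),("top",T((586,530)),(-.110,-.125,.022)),
("top",T((625,196)),(.125,-.125,.022)),
("scene",S((265,523)),(-.110,.125,.022)),("scene",S((513,405)),(-.110,-.125,.022)),("scene",S((92,387)),(.125,.125,.022)),
("top",T((467,98)),(.095,0,.251)),("scene",S((232,79)),(.095,0,.251)),
("top",T((236,256)),(.055,.095,.046)),("top",T((565,285)),(.055,-.095,.046)),
("scene",S((162,371)),(.055,.095,.046))]
def W(p,q): 
    c,s=np.cos(p[2]),np.sin(p[2]); return np.array([p[0]+c*q[0]-s*q[1],p[1]+s*q[0]+c*q[1],q[2]])
def res(p): return np.concatenate([proj(c,W(p,q))[0]-uv for c,uv,q in obs])
r=least_squares(res,[.58,.17,0],loss='soft_l1'); p=r.x
if __name__=="__main__":
    print(p.round(4)); print(res(p).reshape(-1,2).round(1).tolist())
    print('stop',W(p,(.055,0,.029)),'hinge',W(p,(.095,0,.066)),'handle',W(p,(.095,0,.251)))
    tc=[T(c) for c in [(207,316),(523,319),(525,484),(205,482)]]  # BL BR FR FL top face
    w=onz("top",tc,.036); print(w.round(4).tolist())
    def rp(w): 
        c,s=np.cos(p[2]),np.sin(p[2]); d=w[:,:2]-p[:2]; return np.c_[d[:,0]*c+d[:,1]*s,-d[:,0]*s+d[:,1]*c]
    print('book in press',rp(w).round(4).tolist())
    for z,c in [(.036,[(183,412),(335,338),(452,392),(293,473)])]: print('scene: ',rp(onz("scene",[S(k) for k in c],z)).round(4).tolist())
    print('glue',onz("top",[T((33,447))],.091),rp(onz("top",[T((33,447))],.091)))
E
python3 fit.py
```

```text
[ 0.5719  0.1588 -0.1038]
[[-0.4, -0.8], [1.3, -0.4], [-2.2, 5.9], [-0.4, -5.3], [0.6, -3.0], [-1.8, -3.4], [0.1, -0.1], [-1.2, -0.5], [-0.5, 1.8], [0.6, 1.8], [0.8, 0.4]]
stop [0.62662832 0.15312403 0.029     ] hinge [0.66641323 0.14898147 0.066     ] handle [0.66641323 0.14898147 0.251     ]
[[0.5989, 0.2626, 0.036], [0.5984, 0.0824, 0.036], [0.4791, 0.0851, 0.036], [0.4792, 0.2628, 0.036]]
book in press [[0.016, 0.106], [0.0343, -0.0732], [-0.0846, -0.0829], [-0.103, 0.0939]]
scene:  [[0.0099, 0.1088], [0.0336, -0.0609], [-0.0921, -0.0718], [-0.1057, 0.0964]]
glue [[0.49409567 0.35264847 0.091     ]] [[-0.09748356  0.18472593]]
```

```bash
cat >> h.py <<'E'
from scipy.spatial.transform import Rotation as Ro
def goto(pos,R=None,show=True):
    s=read_state(); R0=Ro.from_quat(s['orientation']); 
    sh=R0.inv().apply(np.array(pos)-s['eef_pos'])*1000
    tv=(R0.inv()*R).as_rotvec(degrees=True) if R is not None else np.zeros(3)
    print('turn',tv.round(1),'shift',sh.round(1),'clock',s['clock'],'F',s['force'].round(1)); 
def Rt(xd,yd):
    x=np.array(xd,float); x/=np.linalg.norm(x); y=np.array(yd,float); y-=x*(x@y); y/=np.linalg.norm(y)
    return Ro.from_matrix(np.c_[x,y,np.cross(x,y)])
E
python3 - <<'E'
from h import *; from fit import p,W
R0=Ro.from_quat(read_state()['orientation']); print(R0.as_matrix().round(3))
yd=W(p,(0,1,0))-W(p,(0,0,0))
for sg in (1,-1):
    R=Rt((0,0,-1),sg*yd); goto(W(p,(-.16,.01,.12)),R); goto(W(p,(-.16,.01,.015)),R); print(W(p,(-.16,.01,.015)))
E
```

```text
[[ 0.     0.299 -0.954]
 [-0.    -0.954 -0.299]
 [-1.     0.     0.   ]]
turn [-156.6    0.    -0. ] shift [ 111.3 -778.1 -450.3] clock 0.65 F [0.3 0.9 0. ]
turn [-156.6    0.    -0. ] shift [ 216.3 -778.1 -450.3] clock 0.65 F [0.3 0.9 0. ]
[0.41382006 0.18533654 0.015     ]
turn [23.4 -0.  -0. ] shift [ 111.3 -778.1 -450.3] clock 0.65 F [0.3 0.9 0. ]
turn [23.4 -0.  -0. ] shift [ 216.3 -778.1 -450.3] clock 0.65 F [0.3 0.9 0. ]
[0.41382006 0.18533654 0.015     ]
```

```bash
python3 -m pendant '[[[3,0,0],[0,-20,-34],1],[[6,0,0],[0,-40,-68],1],[[9,0,0],[0,-62,-102],1],[[12,0,0],[0,-84,-136],1],[[15,0,0],[0,-106,-170],1],[[18,0,0],[0,-128,-204],1],[[21,0,0],[0,-150,-238],1],[[23,0,0],[0,-172,-272],1],[[23.4,0,0],[0,-195,-306],1],[[23.4,0,0],[0,-217,-340],1],[[23.4,0,0],[0,-239,-374],1],[[23.4,0,0],[0,-261,-408],1],[[23.4,0,0],[0,-272,-434],1],[[23.4,0,0],[0,-272,-434],1]]'
python3 - <<'E'
from h import *; from fit import p,W
yd=W(p,(0,1,0))-W(p,(0,0,0)); R=Rt((0,0,-1),-yd); goto(W(p,(-.15,.01,.10)),R)
E
```

```text
clock: 1.82
eef_pos: [0.5566, -0.2943, 0.2315]
orientation: [0.708, -0.031, -0.705, -0.034]
force: [0.4, 0.4, 0.5]
width: 0.0854
turn [ 0.7 -0.3  0.2] shift [ 132.7 -463.7  177. ] clock 1.8167 F [0.4 0.4 0.5]
```

```bash
python3 -m pendant '[[[0,0,0],[10,-36,14],1],[[0,0,0],[20,-72,28],1],[[0,0,0],[30,-108,41],1],[[0,0,0],[40,-144,55],1],[[0,0,0],[50,-180,69],1],[[0,0,0],[62,-216,83],1],[[0,0,0],[72,-252,96],1],[[0,0,0],[82,-288,110],1],[[0,0,0],[93,-324,124],1],[[0,0,0],[103,-360,138],1],[[0,0,0],[113,-396,151],1],[[0,0,0],[124,-432,165],1],[[0.7,0,0],[132,-463,177],1],[[0.7,0,0],[132,-463,177],1],[[0.7,0,0],[132,-463,177],1]]'
python3 - <<'E'
from h import *; from fit import p,W
yd=W(p,(0,1,0))-W(p,(0,0,0)); R=Rt((0,0,-1),-yd); goto(W(p,(-.15,.01,.013)),R)
s=read_state();print(s['eef_pos'],s['qpos'].round(2))
for n in("wrist","top","scene"): cv2.imwrite(f"pics/{n}1.png",eyes.read_camera(n)[:,:,::-1])
E
```

```text
clock: 3.07
eef_pos: [0.4215, 0.179, 0.099]
orientation: [-0.706, 0.039, 0.706, 0.039]
force: [0.6, -0.3, -0.3]
width: 0.0852
turn [-0.4  0.   0. ] shift [86.  -5.4 -1.7] clock 3.0667 F [ 0.6 -0.3 -0.3]
[0.42152029 0.17901852 0.09901062] [-0.57  0.5   0.09  2.3  -0.13  0.35 -2.05]
```

View pics/wrist1.png

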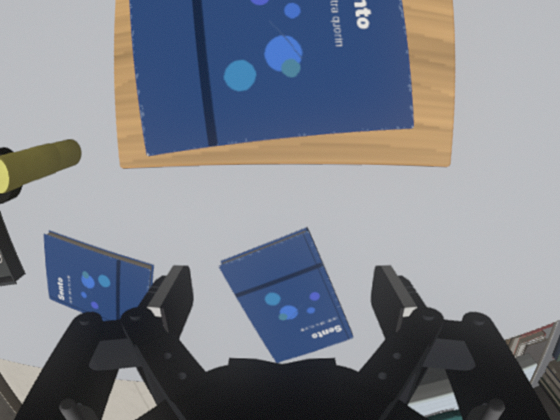

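View pics/scene1.png

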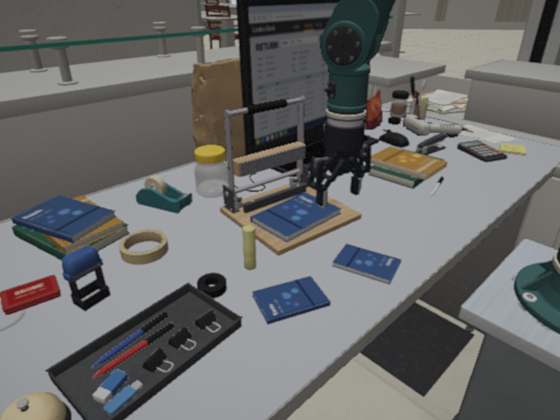

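```bash
cat >> h.py <<'E'
def wpt(uv,z,s=None):
    s=s or read_state(); c=eyes.calibration("wrist"); f=210/np.tan(np.radians(c['vfov']/2)); T=np.array(c['T_tool_cam'])
    uv=np.atleast_2d(uv).astype(float); dx=uv[:,0]-c['cx']; dy=uv[:,1]-c['cy']; r=np.hypot(dx,dy); th=r/f
    d=np.c_[np.sin(th)*dx/r,-np.sin(th)*dy/r,-np.cos(th)]
    R0=Ro.from_quat(s['orientation']); o=R0.apply(T[:3,3])+s['eef_pos']; d=R0.apply(d@T[:3,:3].T)
    return o+d*((z-o[2])/d[:,2:3])
E
python3 - <<'E'
from h import *; from fit import p,W
a=wpt([(121,167),(451,165)],.022); print('bed front',a.round(4).tolist(),np.linalg.norm(a[0]-a[1]), W(p,(-.11,.125,.022)),W(p,(-.11,-.125,.022)))
b=wpt([(148,155),(413,128)],.036); print('book',b.round(4).tolist(),np.linalg.norm(b[0]-b[1]))
E
```

```text
bed front [[0.4767, 0.2896, 0.022], [0.4492, 0.0437, 0.022]] 0.2474677868359397 [0.47546107 0.29453996 0.022     ] [0.44957005 0.04588426 0.022     ]
book [[0.483, 0.2589, 0.036], [0.48, 0.0806, 0.036]] 0.17833940806339446
```

```bash
python3 -m pendant '[[[0,0,0],[30,-3,0],1],[[0,0,0],[60,-5,0],1],[[-0.4,0,0],[80,-5,0],1],[[-0.4,0,0],[86,-5,-2],1],[[-0.4,0,0],[86,-5,-2],1],[[-0.4,0,0],[86,-5,-2],1]]'
python3 - <<'E'
from h import *; from fit import p,W
yd=W(p,(0,1,0))-W(p,(0,0,0)); R=Rt((0,0,-1),-yd); goto(W(p,(-.078,.01,.013)),R)
print(R.as_matrix().round(2))
for n in("wrist","scene"): cv2.imwrite(f"pics/{n}2.png",eyes.read_camera(n)[:,:,::-1])
E
```

```text
clock: 3.72
eef_pos: [0.4254, 0.18, 0.0138]
orientation: [0.706, -0.04, -0.706, -0.04]
force: [0.2, -0.5, -0.6]
width: 0.0853
turn [-0.5 -0.  -0. ] shift [  0.8  -4.7 -69.9] clock 3.7167 F [ 0.2 -0.5 -0.6]
[[ 0.   -0.1  -0.99]
 [ 0.   -0.99  0.1 ]
 [-1.    0.    0.  ]]
```

View pics/wrist2.png

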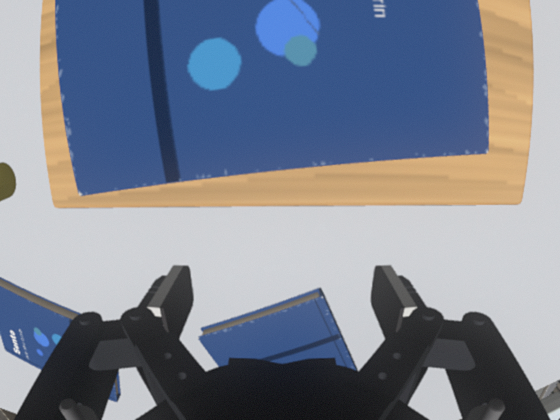

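View pics/scene2.png

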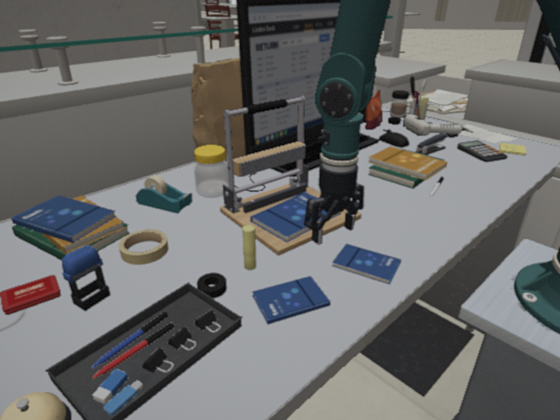

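```bash
python3 -m pendant '[[[0,0,0],[0,-2,-15],1],[[0,0,0],[1,-4,-30],1],[[-0.3,0,0],[1,-5,-38],1],[[-0.5,0,0],[1,-5,-44],1],[[-0.5,0,0],[1,-5,-49],1],[[-0.5,0,0],[1,-5,-53],1],[[-0.5,0,0],[1,-5,-56],1],[[-0.5,0,0],[1,-5,-58],1],[[-0.5,0,0],[1,-5,-58],1]]'
python3 - <<'E'
from h import *; from fit import p,W
yd=W(p,(0,1,0))-W(p,(0,0,0)); R=Rt((0,0,-1),-yd); goto(W(p,(-.078,.01,.013)),R)
for n in("wrist","top"): cv2.imwrite(f"pics/{n}3.png",eyes.read_camera(n)[:,:,::-1])
E
```

```text
clock: 4.57
eef_pos: [0.4826, 0.1798, 0.0123]
orientation: [-0.706, 0.036, 0.706, 0.036]
force: [-1.2, 1.7, 0.2]
width: 0.0852
turn [ 0.1  0.  -0. ] shift [ -0.7   1.7 -13. ] clock 4.5667 F [-1.2  1.7  0.2]
```

View pics/wrist3.png

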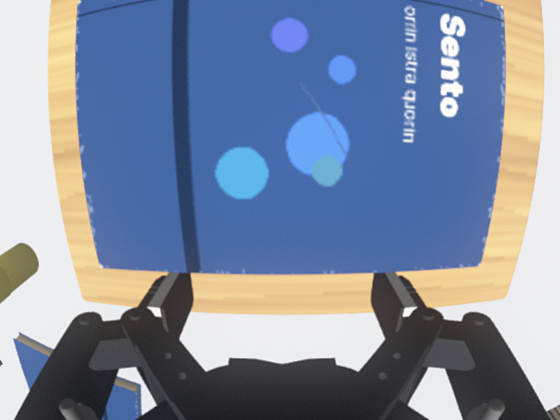

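View pics/top3.png

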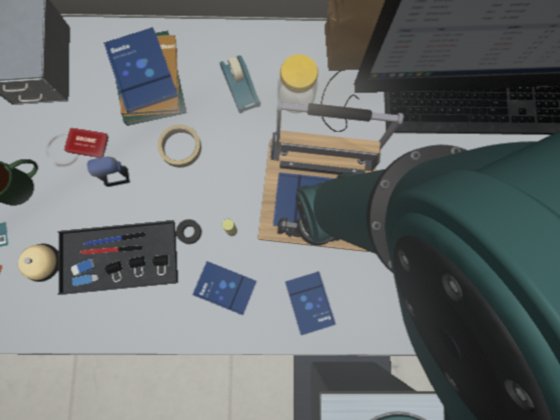

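The book is now square to both fingers (front edge at row ~270). I'll keep pushing in small steps.

```bash
python3 -m pendant '[[[0,0,0],[0,0,-4],1],[[0,0,0],[0,0,-7],1],[[0,0,0],[0,0,-10],1],[[0,0,0],[0,0,-12],1],[[0,0,0],[0,0,-12],1]]'
python3 - <<'E'
from h import *
s=read_state();print(s['force'].round(1),s['eef_pos'])
cv2.imwrite("pics/wrist4.png",eyes.read_camera("wrist")[:,:,::-1])
E
```

```text
clock: 5.08
eef_pos: [0.4947, 0.1785, 0.0122]
orientation: [-0.706, 0.036, 0.706, 0.036]
force: [-3.1, 0.9, 0.4]
width: 0.0855
[-3.1  0.9  0.4] [0.49474245 0.17847763 0.01217494]
```

View pics/wrist4.png

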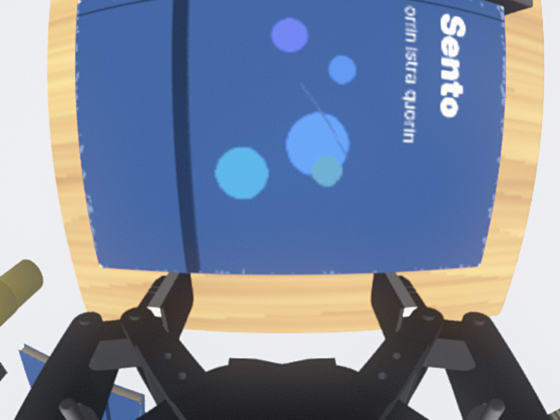

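```bash
python3 -m pendant '[[[0,0,0],[0,0,-2],1],[[0,0,0],[0,0,-3],1],[[0,0,0],[0,0,-3],1]]'; python3 -m pendant '[[[0,0,0],[0,0,-2],1],[[0,0,0],[0,0,-2],1]]'; python3 -m pendant '[[[0,0,0],[0,0,-2],1],[[0,0,0],[0,0,-2],1]]'
python3 - <<'E'
from h import *
cv2.imwrite("pics/wrist5.png",eyes.read_camera("wrist")[:,:,::-1])
E
```

```text
clock: 5.38
eef_pos: [0.4947, 0.1784, 0.0121]
orientation: [-0.704, 0.036, 0.708, 0.035]
force: [-6.3, 1.5, 4.0]
width: 0.0854
clock: 5.55
eef_pos: [0.4946, 0.1783, 0.012]
orientation: [-0.703, 0.036, 0.71, 0.035]
force: [-8.1, 2.5, 6.0]
width: 0.0856
clock: 5.72
eef_pos: [0.4946, 0.1783, 0.012]
orientation: [-0.702, 0.036, 0.711, 0.035]
force: [-11.5, 3.2, 8.7]
width: 0.0855
```

View pics/wrist5.png

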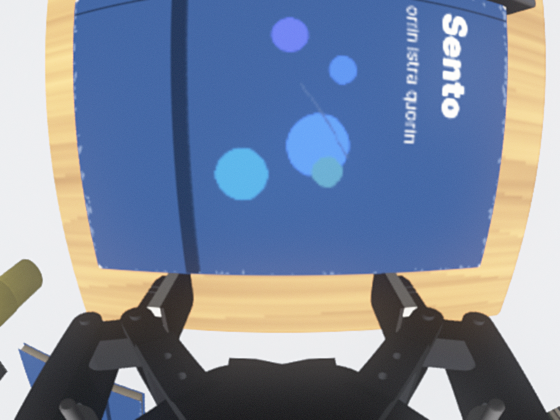

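```bash
python3 -m pendant '[[[0,0,0],[0,0,4],1],[[0,0,0],[0,0,12],1],[[0,0,0],[-20,0,25],1],[[0,0,0],[-60,0,30],1],[[0,0,0],[-100,0,30],1],[[0,0,0],[-140,0,30],1],[[0,0,0],[-170,0,30],1],[[0,0,0],[-170,0,30],1],[[0,0,0],[-170,0,30],1]]'
python3 - <<'E'
from h import *
s=read_state();print(s['force'].round(1),s['eef_pos'])
for n in("wrist","top","scene"):
    im=eyes.read_camera(n);cv2.imwrite(f"pics/{n}6.png",im[:,:,::-1])
    if n=="scene":cv2.imwrite(f"pics/{n}6c.png",cv2.resize(im[150:260,210:380],None,fx=4.5,fy=4.5,interpolation=2)[:,:,::-1])
E
```

```text
clock: 6.52
eef_pos: [0.4743, 0.1817, 0.1846]
orientation: [0.709, -0.035, -0.704, -0.037]
force: [0.7, -0.6, -0.2]
width: 0.0856
[ 0.7 -0.6 -0.2] [0.47427086 0.18165979 0.18457321]
```

View pics/wrist6.png

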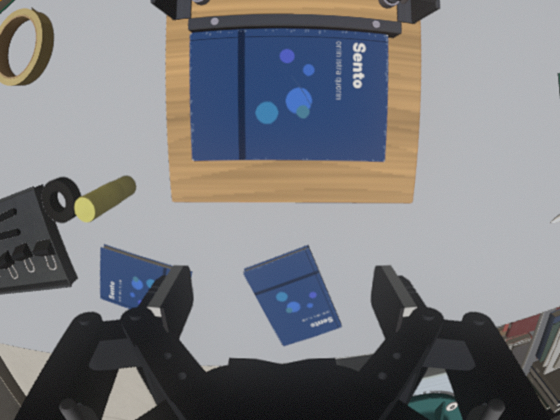

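View pics/scene6c.png

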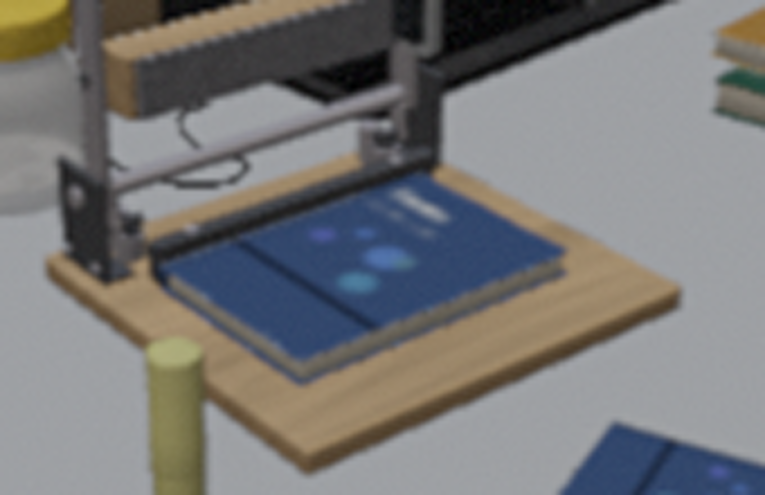

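```bash
python3 - <<'E'
from h import *
im=cv2.imread("pics/wrist6.png"); cv2.imwrite("pics/w6c.png",cv2.resize(im[0:210,150:440],None,fx=2.7,fy=2.7,interpolation=2))
E
```

```text
(no output)
```

View pics/w6c.png

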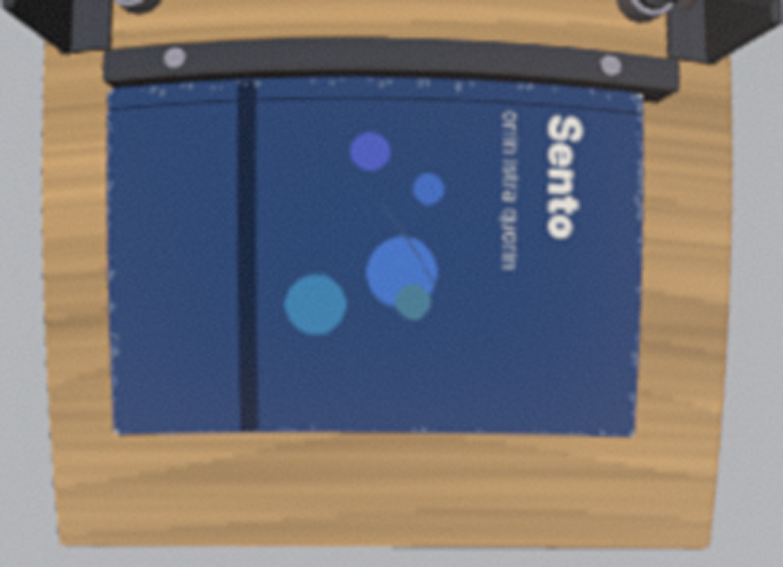

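```bash
python3 - <<'E'
from h import *
f=lambda c,z:wpt([(150+a/2.7,b/2.7) for a,b in c],z)
bed=f([(60,544),(710,548)],.022); bk=f([(115,432),(635,436)],.036); sp=f([(108,92),(640,96)],.036)
d=bed[1]-bed[0]; d/=np.linalg.norm(d); n=np.array([-d[1],d[0],0])
print('yaw bed',np.arctan2(-d[0],d[1]), 'bed',bed.round(4).tolist())
print('front gap',((bk-bed[0])@n*1000).round(1),'spine',((sp-bed[0])@n*1000).round(1), 'mid along',((bk.mean(0)-bed.mean(0))@d*1000).round(1))
from fit import p,W
c,s=np.cos(.108-.0),0
mid=bed.mean(0); print('press origin est',mid+.11*n, p)
# handle via top crop+wrist fit
R=Rt((0,0,-1),n); goto(mid+n*(.11+.095)+np.array([0,0,.36]),R); goto(mid+n*(.11+.095)+np.array([0,0,.36]),Rt((0,0,-1),-n))
print(read_state()['qpos'].round(2), W(p,(.095,0,.251)))
print((mid+n*.205).round(4))
E
```

```text
yaw bed 3.0342153546916824 bed [[0.471, 0.2912, 0.022], [0.4447, 0.0479, 0.022]]
front gap [43.9 44. ] spine [159.9 160.9] mid along -5.5
press origin est [0.56721359 0.15775566 0.022     ] [ 0.57192407  0.15882006 -0.10375012]
turn [-89.6   0.1   0. ] shift [-201.1   13.8 -192.5] clock 6.6667 F [-0.4  0.5 -0.7]
turn [90.4  0.  -0.1] shift [-201.1   13.8 -192.5] clock 6.6667 F [-0.4  0.5 -0.7]
[-0.55  0.39  0.13  2.15 -0.08  0.61 -2.04] [0.66641323 0.14898147 0.251     ]
[0.6617 0.1476 0.022 ]
```

```bash
python3 -m pendant '[[[-6,0,0],[-30,0,0],1],[[-13,0,0],[-65,0,0],1],[[-20,0,0],[-100,0,0],1],[[-27,0,0],[-135,0,0],1],[[-34,0,0],[-170,0,-10],1],[[-41,0,0],[-190,2,-25],1],[[-48,0,0],[-200,4,-50],1],[[-55,0,0],[-200,6,-75],1],[[-62,0,0],[-200,8,-100],1],[[-69,0,0],[-200,10,-125],1],[[-76,0,0],[-200,12,-150],1],[[-83,0,0],[-200,13,-170],1],[[-89,0,0],[-200,13,-180],1],[[-89.6,0,0],[-200,13,-190],1],[[-89.6,0,0],[-200,13,-194],1],[[-89.6,0,0],[-200,13,-194],1],[[-89.6,0,0],[-200,13,-194],1]]'
python3 - <<'E'
from h import *
s=read_state();print(s['force'].round(1),s['eef_pos'],s['qpos'].round(2))
for n in("wrist","top","scene"):
    im=eyes.read_camera(n);cv2.imwrite(f"pics/{n}7.png",im[:,:,::-1])
print([ (n,[(round(r['p'],2),np.round(r['location'])) for r in eyes.masks_of('clamp_handle',n)[:2]]) for n in ("wrist","scene")])
E
```

```text
clock: 8.08
eef_pos: [0.6628, 0.1488, 0.3813]
orientation: [-0.526, -0.472, 0.527, -0.472]
force: [-0.8, -0.1, -0.3]
width: 0.0857
[-0.8 -0.1 -0.3] [0.66281836 0.14877384 0.38133159] [-0.22  0.41 -0.09  1.55  0.04  1.19 -0.43]
[('wrist', [(0.58, array([275., 178.]))]), ('scene', [(0.93, array([265., 155.]))])]
```

View pics/wrist7.png

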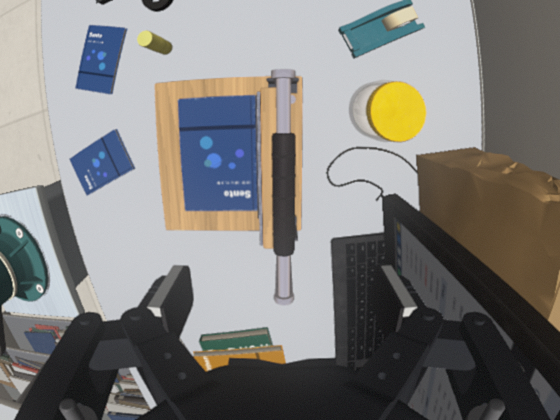

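View pics/scene7.png

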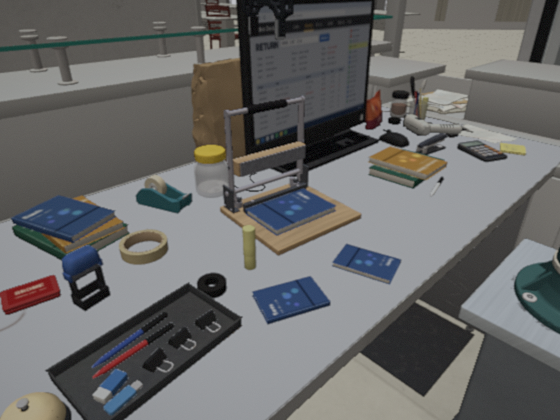

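View pics/top7.png

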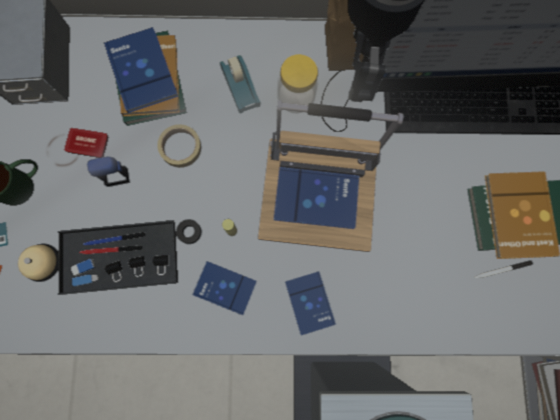

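```bash
python3 - <<'E'
from h import *
g=wpt([(284,134),(284,254)],.251); print(g.round(4).tolist(),np.linalg.norm(g[0]-g[1]))
m=g.mean(0); 
from fit import p,W; print(W(p,(.095,0,.251)))
bed=wpt([(160,84),(165,230)],.022); print(bed.round(3).tolist())
d=g[0]-g[1]; n=np.array([d[1],-d[0],0])
R=Rt((0,0,-1),n)
m[2]=.251-.019+.013
goto(m,R); m[2]=.251-.019; goto(m,R)
print(read_state()['eef_pos'], np.degrees(np.arctan2(n[1],n[0])))
E
```

```text
[[0.6712, 0.2039, 0.251], [0.6596, 0.0942, 0.251]] 0.11029583876938057
[0.66641323 0.14898147 0.251     ]
[[0.485, 0.292, 0.022], [0.448, 0.048, 0.022]]
turn [-0.1 -0.  -0. ] shift [137.7   2.5  -0.4] clock 8.3333 F [-0.4 -0.9  1.4]
turn [-0.1 -0.  -0. ] shift [150.7   2.5  -0.4] clock 8.3333 F [-0.4 -0.9  1.4]
[0.66287072 0.14885034 0.3826664 ] -6.062649862664324
```

```bash
python3 -m pendant '[[[0,0,0],[30,2,0],1],[[0,0,0],[65,2,0],1],[[0,0,0],[95,2,0],1],[[0,0,0],[120,2,0],1],[[0,0,0],[140,2,0],1],[[0,0,0],[152,2,0],1],[[0,0,0],[152,2,0],1],[[0,0,0],[152,2,0],1]]'
python3 - <<'E'
from h import *
s=read_state();print(s['force'].round(1),s['eef_pos'])
for n in("wrist","scene"):
    im=eyes.read_camera(n);
    cv2.imwrite(f"pics/{n}8.png",(im if n=="wrist" else cv2.resize(im[40:240,170:370],None,fx=3,fy=3))[:,:,::-1])
E
```

```text
clock: 9.0
eef_pos: [0.6655, 0.1484, 0.2306]
orientation: [0.526, 0.472, -0.526, 0.472]
force: [-0.3, 0.3, 1.2]
width: 0.0853
[-0.3  0.3  1.2] [0.66551    0.1484253  0.23058308]
```

View pics/wrist8.png

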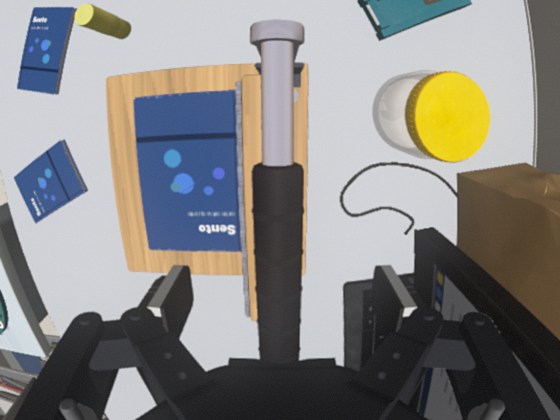

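View pics/scene8.png

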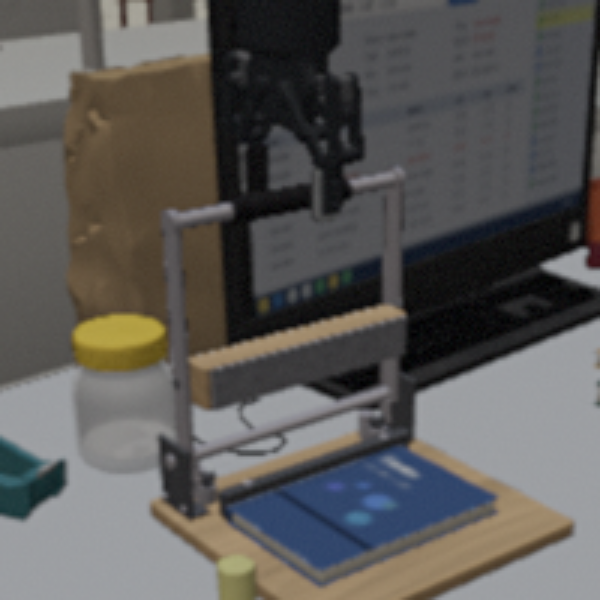

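```bash
python3 -m pendant '[[[0,0,0],[0,0,0],0.5],[[0,0,0],[0,0,0],0.35],[[0,0,0],[0,0,0],0.25],[[0,0,0],[0,0,0],0.15],[[0,0,0],[0,0,0],0.05],[[0,0,0],[0,0,0],0],[[0,0,0],[0,0,0],0],[[0,0,0],[0,0,0],0],[[0,0,0],[0,0,0],0]]' 70
python3 - <<'E'
from h import *
s=read_state();print(s['force'].round(1),s['eef_pos'],s['qpos'].round(2))
for n in("wrist","scene"):
    im=eyes.read_camera(n);
    cv2.imwrite(f"pics/{n}9.png",(im if n=="wrist" else cv2.resize(im[40:240,170:370],None,fx=3,fy=3))[:,:,::-1])
E
```

```text
clock: 9.85
eef_pos: [0.664, 0.1484, 0.2307]
orientation: [-0.525, -0.473, 0.527, -0.472]
force: [-4.9, -0.4, 5.1]
width: 0.0183
[-4.9 -0.4  5.1] [0.6640249  0.14838283 0.23070897] [-0.22  0.54 -0.09  1.71  0.06  0.9  -0.45]
```

View pics/scene9.png

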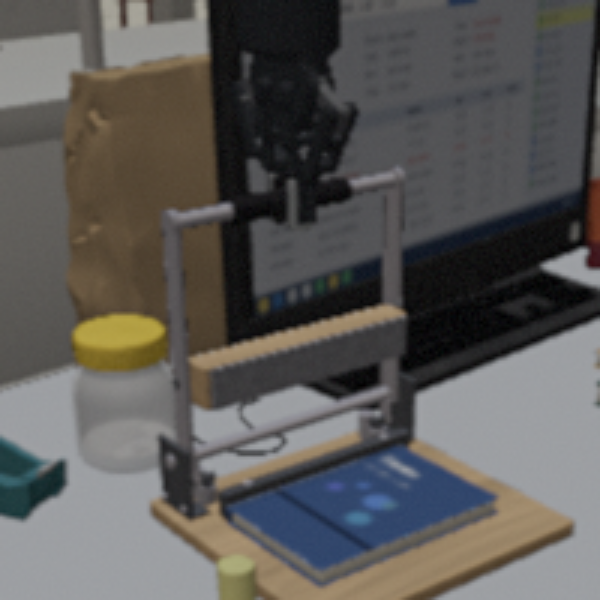

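```bash
python3 - <<'E'
import numpy as np
D=np.array([[.592,1.610,.943,np.hypot(.2166,.691),.2301],[.5,2.3,.35,np.hypot(.4215,.179),.099],[.39,2.15,.61,np.hypot(.4743,.1817),.1846],[.41,1.55,1.19,np.hypot(.6628,.1488),.3813],[.54,1.71,.90,np.hypot(.664,.1484),.2307]])
A=[];y=[]
for q2,q4,q6,r,z in D:
    A+= [[1,0,np.sin(q2),np.sin(q2+q4)],[0,1,np.cos(q2),np.cos(q2+q4)]]; y+=[r,z]
s,*_=np.linalg.lstsq(A,y,rcond=None); print(s, (A@s-y).round(4))
a,b,L1,L2=s
from scipy.optimize import fsolve
for Lt in (.25,.35):
  for tau in (0,20,30,40,50,60):
    t=np.radians(tau)
    for ph in (30,60,90):
      f=np.radians(ph); bx=.685-.185*np.sin(f)-.003; bz=.251-.185*(1-np.cos(f))
      tt=t*ph/90; r=bx+.019*np.sin(tt); z=bz-.019*np.cos(tt)
      # wrist: move from tcp back Lt
      wr=r-Lt*np.sin(tt); wz=z+Lt*np.cos(tt)
      B=b+Lt
      def e(q): return [a+L1*np.sin(q[0])+L2*np.sin(q[0]+q[1])-wr, B+L1*np.cos(q[0])+L2*np.cos(q[0]+q[1])-wz]
      q,_,ok,_=fsolve(e,[.4,2.],full_output=1); 
      print(Lt,tau,ph,'ok' if ok==1 else 'NO',q.round(2),'q6',round(np.pi-tt-q.sum(),2))
E
```

```text
[ 0.01646291 -0.00162572  0.60551642  0.45617987] [-0.0015  0.0015  0.0016  0.0009 -0.0031 -0.0023  0.0006 -0.0007  0.0023
  0.0005]
0.25 0 30 ok [0.45 1.95] q6 0.74
0.25 0 60 ok [0.48 2.14] q6 0.52
0.25 0 90 ok [0.63 2.24] q6 0.27
0.25 20 30 ok [0.42 2.01] q6 0.6
0.25 20 60 ok [0.44 2.26] q6 0.21
0.25 20 90 ok [0.63 2.41] q6 -0.25
0.25 30 30 ok [0.41 2.04] q6 0.52
0.25 30 60 ok [0.43 2.32] q6 0.04
0.25 30 90 ok [0.67 2.5 ] q6 -0.55
0.25 40 30 ok [0.4  2.07] q6 0.44
0.25 40 60 ok [0.44 2.38] q6 -0.14
0.25 40 90 ok [0.75 2.57] q6 -0.87
0.25 50 30 ok [0.39 2.1 ] q6 0.36
0.25 50 60 ok [0.45 2.44] q6 -0.33
0.25 50 90 ok [0.86 2.63] q6 -1.22
0.25 60 30 ok [0.38 2.13] q6 0.28
0.25 60 60 ok [0.48 2.49] q6 -0.53
0.25 60 90 ok [1.   2.67] q6 -1.57
0.35 0 30 ok [0.45 1.95] q6 0.74
0.35 0 60 ok [0.48 2.14] q6 0.52
0.35 0 90 ok [0.63 2.24] q6 0.27
0.35 20 30 ok [0.41 2.03] q6 0.58
0.35 20 60 ok [0.42 2.31] q6 0.17
0.35 20 90 ok [0.64 2.49] q6 -0.34
0.35 30 30 ok [0.39 2.08] q6 0.5
0.35 30 60 ok [0.42 2.4 ] q6 -0.02
0.35 30 90 ok [0.73 2.61] q6 -0.72
0.35 40 30 ok [0.37 2.12] q6 0.42
0.35 40 60 ok [0.43 2.48] q6 -0.24
0.35 40 90 ok [0.89 2.71] q6 -1.16
0.35 50 30 ok [0.36 2.16] q6 0.33
0.35 50 60 ok [0.47 2.56] q6 -0.47
0.35 50 90 ok [1.14 2.79] q6 -1.66
0.35 60 30 ok [0.35 2.21] q6 0.24
0.35 60 60 ok [0.54 2.64] q6 -0.74
0.35 60 90 ok [2.81 3.47] q6 -4.19
```

```bash
python3 -m pendant '[[[0,0,0],[0,0,0],0.5],[[0,0,0],[0,0,0],0.5],[[0,0,0],[0,0,0],0.5],[[0,0,0],[0,-1,0],0.5],[[0,0,0],[5,-1,0],0.5],[[0,0,0],[10,-1,0],0.5],[[0,0,0],[11,-1,0],0.5],[[0,0,0],[11,-1,0],0.4],[[0,0,0],[11,-1,0],0.3],[[0,0,0],[11,-1,0],0.2],[[0,0,0],[11,-1,0],0.1],[[0,0,0],[11,-1,0],0],[[0,0,0],[11,-1,0],0],[[0,0,0],[11,-1,0],0],[[0,0,0],[11,-1,0],0]]' 60
python3 - <<'E'
from h import *
s=read_state();print(s['force'].round(1),s['eef_pos'],s['qpos'].round(2))
for n in("wrist","scene"):
    im=eyes.read_camera(n);
    cv2.imwrite(f"pics/{n}10.png",(im if n=="wrist" else cv2.resize(im[40:240,170:370],None,fx=3,fy=3))[:,:,::-1])
E
```

```text
clock: 11.2
eef_pos: [0.6641, 0.1484, 0.2193]
orientation: [-0.526, -0.472, 0.526, -0.472]
force: [-1.7, -0.1, 0.2]
width: 0.0184
[-1.7 -0.1  0.2] [0.66405822 0.14839332 0.21930049] [-0.23  0.55 -0.09  1.72  0.06  0.88 -0.45]
```

View pics/scene10.png

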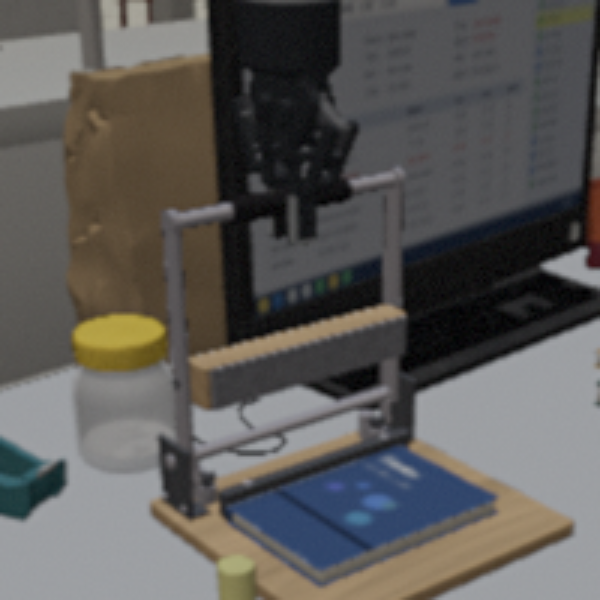

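View pics/wrist10.png

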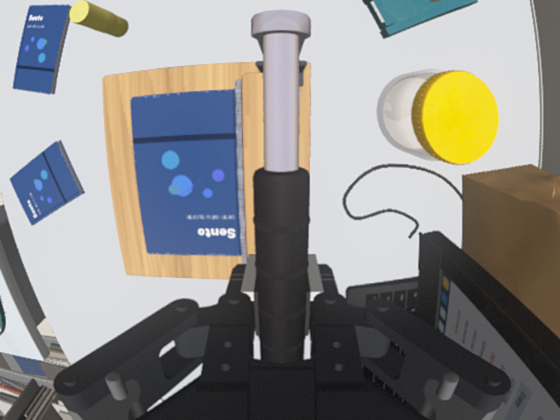

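```bash
python3 -m pendant '[[[0,0,0],[0.2,-7,0],0],[[0,0,0],[0.9,-16,0],0],[[0,0,0],[2,-26,0],0],[[0,0,0],[3.6,-36,0],0],[[0,0,0],[5.8,-46,0],0],[[0,0,0],[8.5,-55.5,0],0],[[0,0,0],[11.2,-63.3,0],0],[[0,0,0],[11.2,-63.3,0],0]]'
python3 - <<'E'
from h import *
s=read_state();print(s['force'].round(1),s['eef_pos'],s['qpos'].round(2))
for n in("wrist","scene"):
    im=eyes.read_camera(n);
    cv2.imwrite(f"pics/{n}11.png",(im if n=="wrist" else cv2.resize(im[40:240,170:370],None,fx=3,fy=3))[:,:,::-1])
E
```

```text
clock: 11.97
eef_pos: [0.5958, 0.1556, 0.206]
orientation: [-0.523, -0.475, 0.529, -0.471]
force: [-4.7, 0.6, 0.8]
width: 0.0186
[-4.7  0.6  0.8] [0.59583381 0.155576   0.20603645] [-0.26  0.49 -0.1   1.88  0.06  0.79 -0.49]
```

View pics/scene11.png

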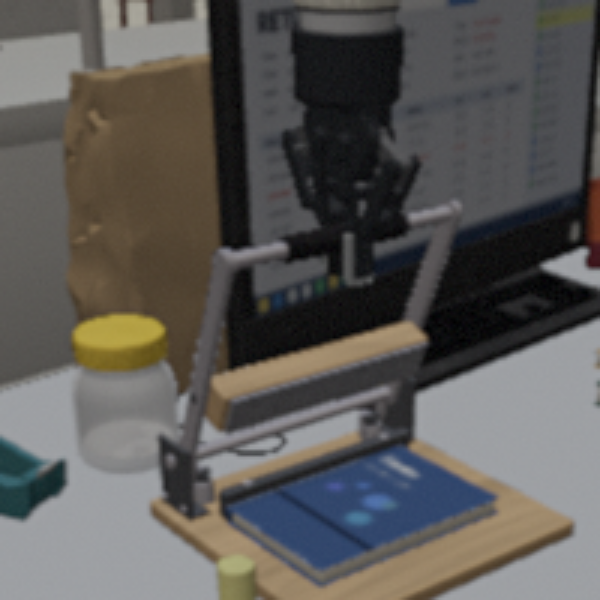

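View pics/wrist11.png

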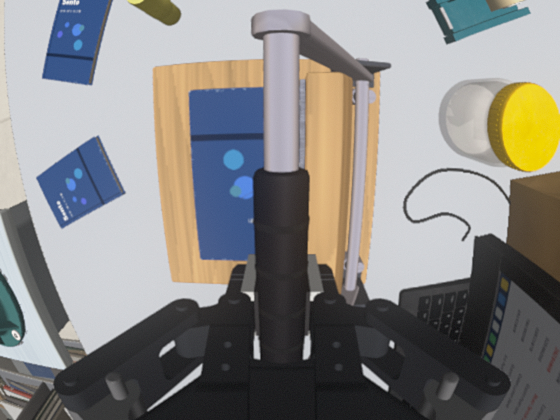

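```bash
python3 -m pendant '[[[0,0,0],[3.6,-9,0],0],[[0,0,0],[7.6,-17.8,0],0],[[0,0,0],[12,-26.4,0],0],[[0,0,0],[17,-34.8,0],0],[[0,0,0],[22.3,-42.8,0],0],[[0,0,0],[28.1,-50.6,0],0],[[0,0,0],[34.2,-58.1,0],0],[[0,0,0],[40.8,-65.2,0],0],[[0,0,0],[47.7,-72,0],0],[[0,0,0],[54.9,-78.4,0],0],[[0,0,0],[54.9,-78.4,0],0]]'
python3 - <<'E'
from h import *
s=read_state();print(s['force'].round(1),s['eef_pos'],s['qpos'].round(2))
for n in("wrist","scene"):
    im=eyes.read_camera(n);
    cv2.imwrite(f"pics/{n}12.png",(im if n=="wrist" else cv2.resize(im[40:240,170:370],None,fx=3,fy=3))[:,:,::-1])
E
```

```text
clock: 12.98
eef_pos: [0.5209, 0.1637, 0.1506]
orientation: [-0.525, -0.473, 0.527, -0.472]
force: [-1.4, 1.4, -15.1]
width: 0.0184
[ -1.4   1.4 -15.1] [0.52089146 0.1636819  0.15058784] [-0.32  0.48 -0.09  2.07  0.08  0.59 -0.57]
```

View pics/scene12.png

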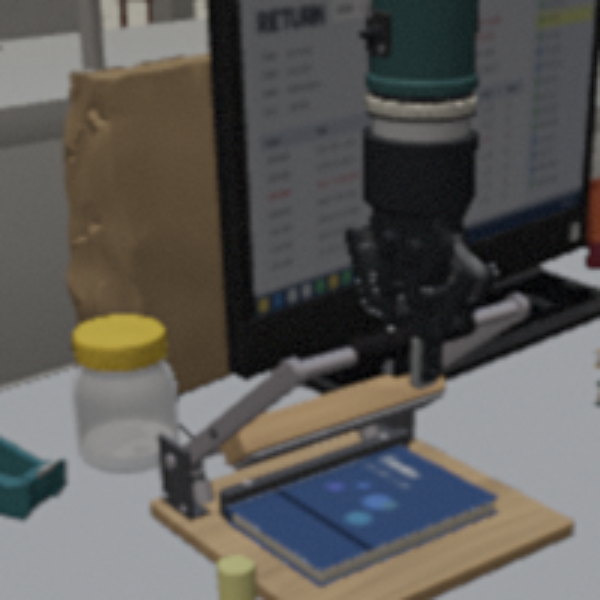

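View pics/wrist12.png

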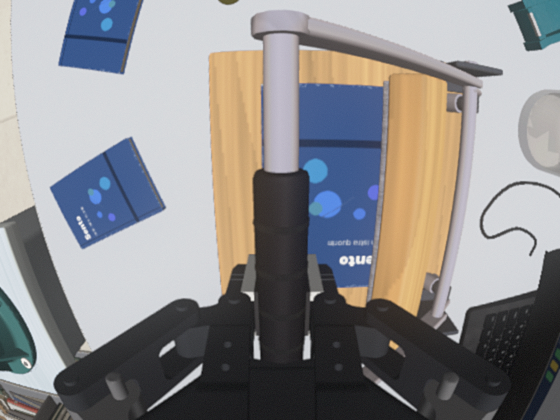

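```bash
python3 -m pendant '[[[0,0,0],[7.6,-6,0],0],[[0,0,0],[15.5,-11.7,0],0],[[0,0,0],[23.6,-16.9,0],0],[[0,0,0],[32.1,-21.6,0],0],[[0,0,0],[40.7,-26,0],0],[[0,0,0],[49.6,-29.8,0],0],[[0,0,0],[58.7,-33.2,0],0],[[0,0,0],[67.9,-36.1,0],0],[[0,0,0],[77.3,-38.6,0],0],[[0,0,0],[84,-40,0],0],[[0,0,0],[86.8,-40.5,0],0],[[0,0,0],[86.8,-40.5,0],0]]'
python3 - <<'E'
from h import *
s=read_state();print(s['force'].round(1),s['eef_pos'],s['qpos'].round(2))
for n in("wrist","scene"):
    im=eyes.read_camera(n);
    cv2.imwrite(f"pics/{n}13.png",(im if n=="wrist" else cv2.resize(im[90:290,190:390],None,fx=3,fy=3))[:,:,::-1])
E
```

```text
clock: 14.08
eef_pos: [0.4834, 0.1678, 0.0656]
orientation: [-0.526, -0.472, 0.527, -0.472]
force: [-3.8, -2.6, -6.7]
width: 0.0181
[-3.8 -2.6 -6.7] [0.48336506 0.16775994 0.06563163] [-0.38  0.6  -0.06  2.19  0.1   0.36 -0.63]
```

View pics/scene13.png

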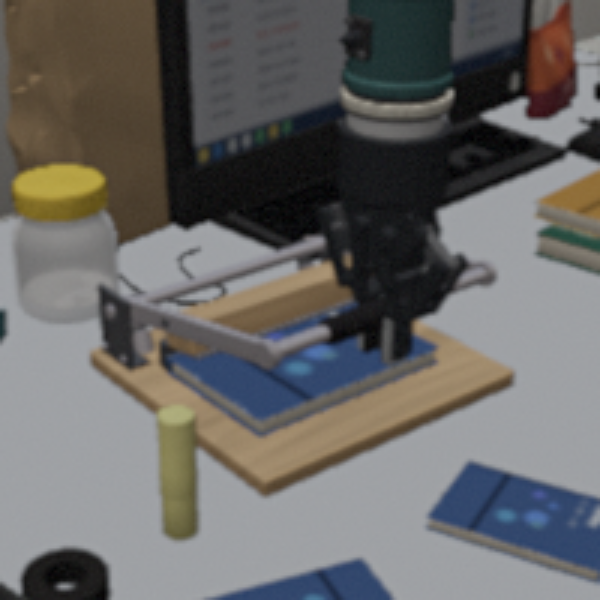

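View pics/wrist13.png

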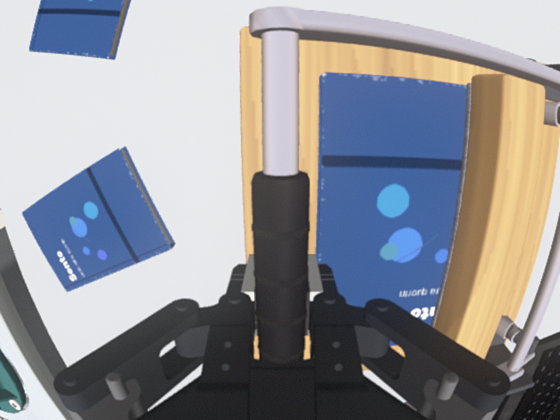

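```bash
python3 -m pendant '[[[0,0,0],[6,-0.8,0],0],[[0,0,0],[12,-1.5,0],0],[[0,0,0],[18,-2.2,0],0],[[0,0,0],[22,-2.5,0],0],[[0,0,0],[24,-2.7,0],0],[[0,0,0],[24,-2.7,0],0],[[0,0,0],[24,-2.7,0],0]]'
python3 - <<'E'
from h import *
s=read_state();print(s['force'].round(1),s['ft_torque'].round(2),s['eef_pos'])
for n in("wrist","scene"):
    im=eyes.read_camera(n);
    cv2.imwrite(f"pics/{n}14.png",(im if n=="wrist" else cv2.resize(im[90:290,190:390],None,fx=3,fy=3))[:,:,::-1])
E
```

```text
clock: 14.77
eef_pos: [0.4803, 0.1681, 0.042]
orientation: [-0.526, -0.472, 0.527, -0.472]
force: [-1.6, -2.6, -10.5]
width: 0.0174
[ -1.6  -2.6 -10.5] [-0.59  0.41  0.03] [0.48025013 0.16807988 0.04195287]
```

View pics/scene14.png

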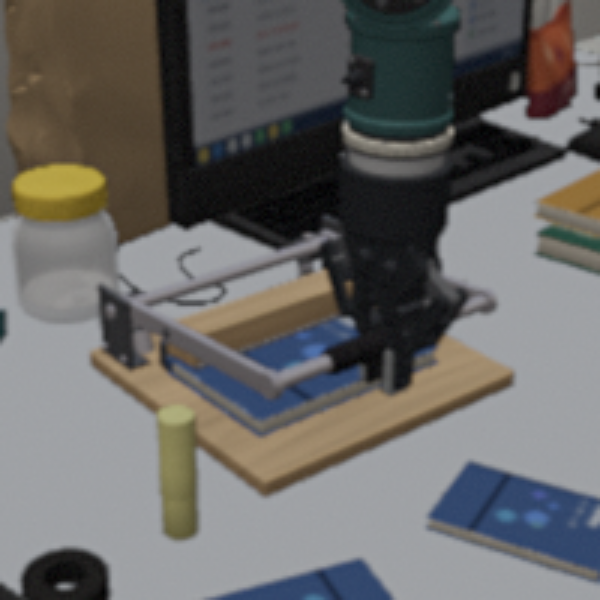

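View pics/wrist14.png

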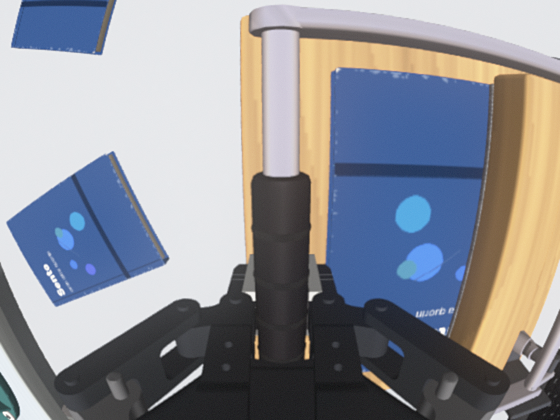

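```bash
python3 -m pendant '[[[0,0,0],[2,0,0],0],[[0,0,0],[3,0,0],0],[[0,0,0],[3,0,0],0]]';python3 -m pendant '[[[0,0,0],[2,0,0],0],[[0,0,0],[2,0,0],0]]'; python3 -m pendant '[[[0,0,0],[2,0,0],0],[[0,0,0],[2,0,0],0]]'
python3 - <<'E'
from h import *
s=read_state();print(s['force'].round(1),s['ft_torque'].round(2),s['eef_pos'])
for n in("wrist","scene"):
    im=eyes.read_camera(n);
    cv2.imwrite(f"pics/{n}15.png",(im if n=="wrist" else cv2.resize(im[130:250,200:360],None,fx=4.5,fy=4.5))[:,:,::-1])
E
```

```text
clock: 15.12
eef_pos: [0.4801, 0.1681, 0.0392]
orientation: [-0.526, -0.472, 0.527, -0.472]
force: [-3.6, -4.1, -9.8]
width: 0.0175
clock: 15.28
eef_pos: [0.48, 0.1681, 0.0372]
orientation: [-0.526, -0.472, 0.527, -0.472]
force: [-3.5, -3.5, -10.2]
width: 0.0171
clock: 15.45
eef_pos: [0.4799, 0.1681, 0.0353]
orientation: [-0.526, -0.472, 0.527, -0.472]
force: [-4.2, -3.5, -9.0]
width: 0.0173
[-4.2 -3.5 -9. ] [-0.66  0.39  0.03] [0.47993434 0.16812875 0.03527297]
```

View pics/scene15.png

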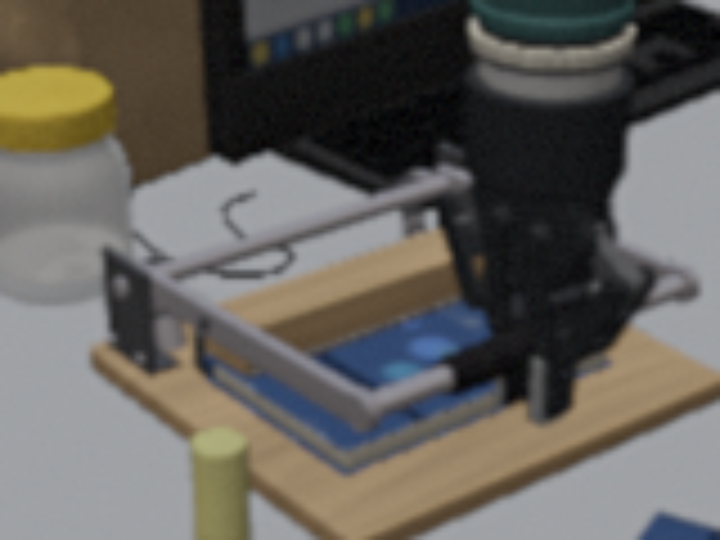

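View pics/wrist15.png

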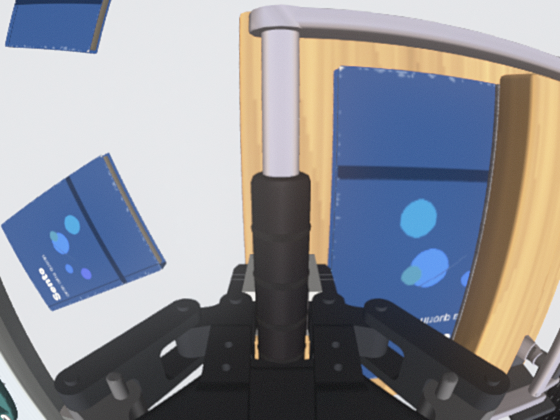

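```bash
python3 -m pendant '[[[0,0,0],[2,0,0],0],[[0,0,0],[2,0,0],0]]';python3 -m pendant '[[[0,0,0],[2,0,0],0],[[0,0,0],[2,0,0],0]]'
python3 - <<'E'
from h import *
s=read_state();print(s['force'].round(1),s['ft_torque'].round(2),s['eef_pos'])
im=eyes.read_camera("scene");cv2.imwrite("pics/scene16.png",cv2.resize(im[130:250,200:360],None,fx=4.5,fy=4.5)[:,:,::-1])
from fit import p,W
for h in (.061,.066,.071,.076):print(h,proj("scene",W(p,(-.089,.104,h)))) 
E
```

```text
clock: 15.72
eef_pos: [0.4799, 0.1682, 0.0334]
orientation: [-0.526, -0.472, 0.527, -0.472]
force: [-5.0, -2.7, -7.5]
width: 0.0174
clock: 15.88
eef_pos: [0.4798, 0.1682, 0.0312]
orientation: [-0.526, -0.473, 0.527, -0.472]
force: [-4.1, -2.9, -10.3]
width: 0.0171
[ -4.1  -2.9 -10.3] [-0.6   0.62  0.03] [0.47976603 0.16816929 0.03120223]
0.061 [[279.76735603 225.16149253]]
0.066 [[279.7657933  223.07040492]]
0.071 [[279.76422138 220.96701838]]
0.076 [[279.76264019 218.8512241 ]]
```

View pics/scene16.png

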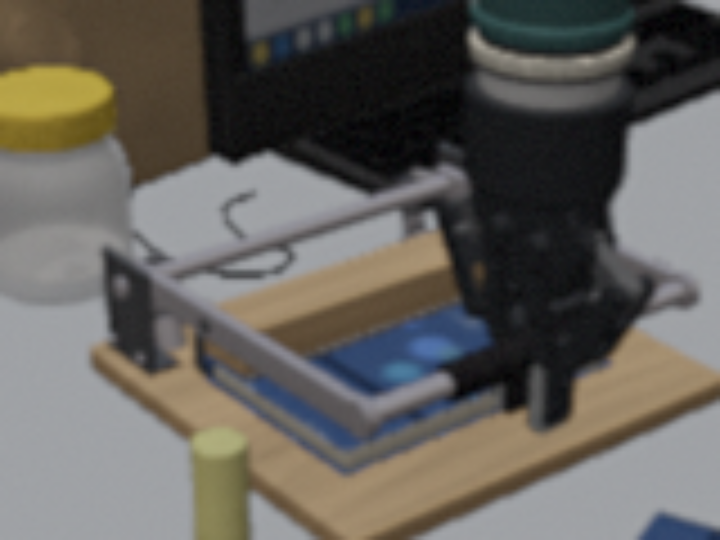

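```bash
python3 -m pendant '[[[0,0,0],[2,0,0],0],[[0,0,0],[2,0,0],0]]';python3 -m pendant '[[[0,0,0],[2,0,0],0],[[0,0,0],[2,0,0],0]]'
python3 - <<'E'
from h import *
s=read_state();print(s['force'].round(1),s['ft_torque'].round(2),s['eef_pos'])
im=eyes.read_camera("scene");cv2.imwrite("pics/scene17.png",cv2.resize(im[130:250,200:360],None,fx=4.5,fy=4.5)[:,:,::-1])
im=eyes.read_camera("wrist");cv2.imwrite("pics/wrist17.png",im[:,:,::-1])
E
```

```text
clock: 16.1
eef_pos: [0.4797, 0.1682, 0.0291]
orientation: [-0.526, -0.473, 0.527, -0.472]
force: [-3.8, -3.2, -9.8]
width: 0.0174
clock: 16.27
eef_pos: [0.4798, 0.1681, 0.0273]
orientation: [-0.526, -0.473, 0.527, -0.472]
force: [-4.5, -3.6, -10.3]
width: 0.0168
[ -4.5  -3.6 -10.3] [-0.64  0.55  0.08] [0.47978824 0.16814522 0.02726263]
```

View pics/scene17.png

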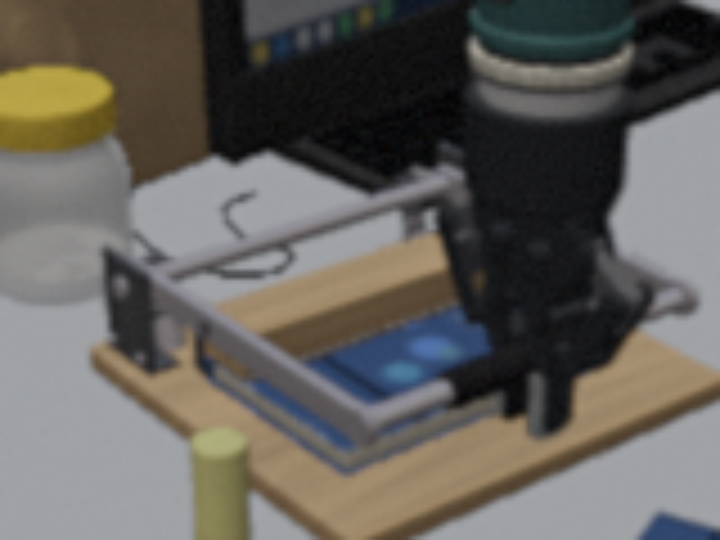

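View pics/wrist17.png

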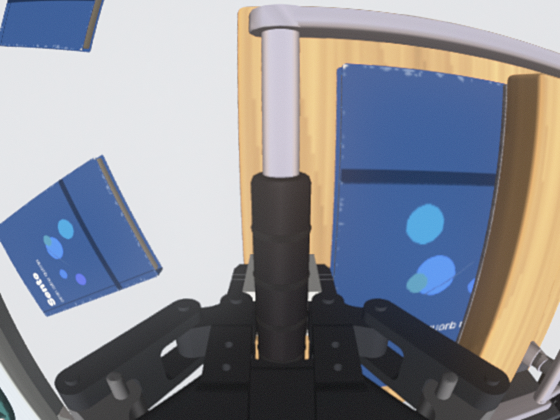

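```bash
python3 -m pendant '[[[0,0,0],[1,0,0],0],[[0,0,0],[2,0,0],0],[[0,0,0],[2,0,0],0]]'
python3 - <<'E'
from h import *
im=eyes.read_camera("scene");cv2.imwrite("pics/scene18.png",cv2.resize(im[180:240,220:340],None,fx=6.5,fy=6.5)[:,:,::-1])
E
```

```text
clock: 16.62
eef_pos: [0.4798, 0.1681, 0.027]
orientation: [-0.526, -0.472, 0.527, -0.472]
force: [-8.8, -4.3, 8.0]
width: 0.0173
```

View pics/scene18.png

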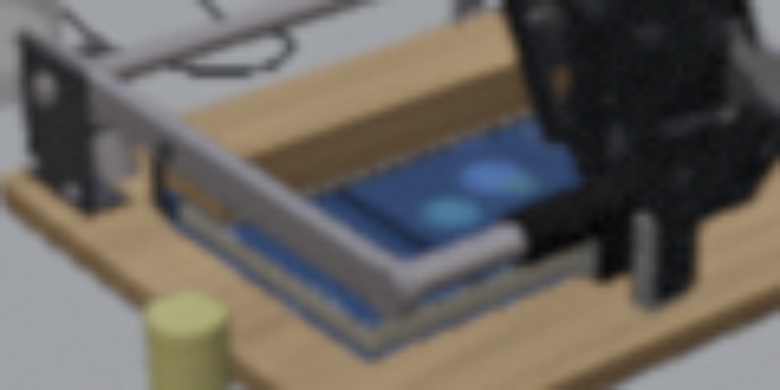

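```bash
python3 -m pendant '[[[0,0,0],[-2,0,0],0],[[0,0,0],[-2,-0.5,0],0.24],[[0,0,0],[-2,-1.5,0],0.27],[[0,0,0],[-2,-2.5,0],0.3],[[0,0,0],[-2,-2.5,0],0.3],[[0,0,0],[-2,-2.5,0],0.3],[[0,0,0],[-2,-2.5,0],0.3]]'
python3 - <<'E'
from h import *
s=read_state();print(s['force'].round(1),s['ft_torque'].round(2),s['eef_pos'])
im=eyes.read_camera("scene");cv2.imwrite("pics/scene19.png",cv2.resize(im[180:240,220:340],None,fx=6.5,fy=6.5)[:,:,::-1])
im=eyes.read_camera("wrist");cv2.imwrite("pics/wrist19.png",im[:,:,::-1])
E
```

```text
clock: 17.25
eef_pos: [0.48, 0.17, 0.028]
orientation: [0.528, 0.472, -0.525, 0.473]
force: [-0.9, 0.9, 1.1]
width: 0.0259
[-0.9  0.9  1.1] [0.11 0.11 0.  ] [0.48003591 0.17004892 0.02800012]
```

View pics/scene19.png

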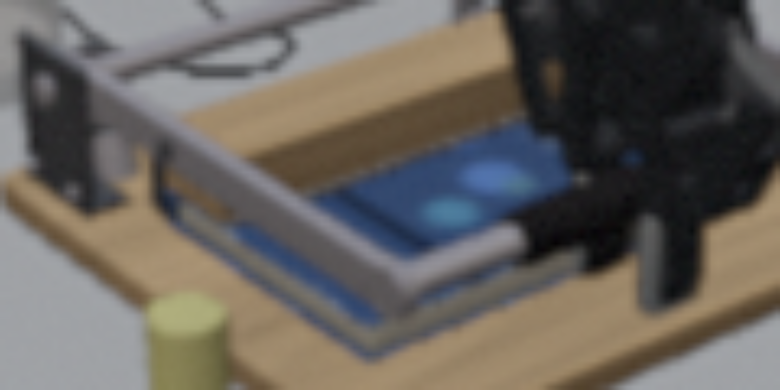

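View pics/wrist19.png

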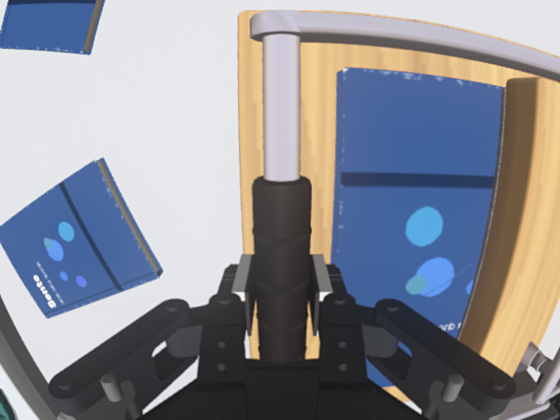

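```bash
python3 -m pendant '[[[0,0,0],[-5,0,0],0.3],[[0,0,0],[-12,0,0],0.3],[[0,0,0],[-20,0,0],0.32],[[0,0,0],[-30,0,0],0.4],[[0,0,0],[-45,0,0],0.5],[[0,0,0],[-75,0,0],0.5],[[0,0,0],[-110,0,0],0.5],[[0,0,0],[-145,0,0],0.5],[[0,0,0],[-160,0,0],0.5],[[0,0,0],[-160,0,0],0.5],[[0,0,0],[-160,0,0],0.5]]'
python3 - <<'E'
from h import *
s=read_state();print(s['force'].round(1),s['eef_pos'])
for n in("wrist","top","scene"):
    im=eyes.read_camera(n);cv2.imwrite(f"pics/{n}20.png",im[:,:,::-1])
    if n=="scene":cv2.imwrite(f"pics/{n}20c.png",cv2.resize(im[150:260,210:380],None,fx=4.5,fy=4.5,interpolation=2)[:,:,::-1])
E
```

```text
clock: 18.27
eef_pos: [0.4787, 0.1687, 0.1891]
orientation: [0.528, 0.472, -0.525, 0.473]
force: [-0.3, 0.5, 0.4]
width: 0.0427
[-0.3  0.5  0.4] [0.47873046 0.16865826 0.18913119]
```

View pics/scene20c.png

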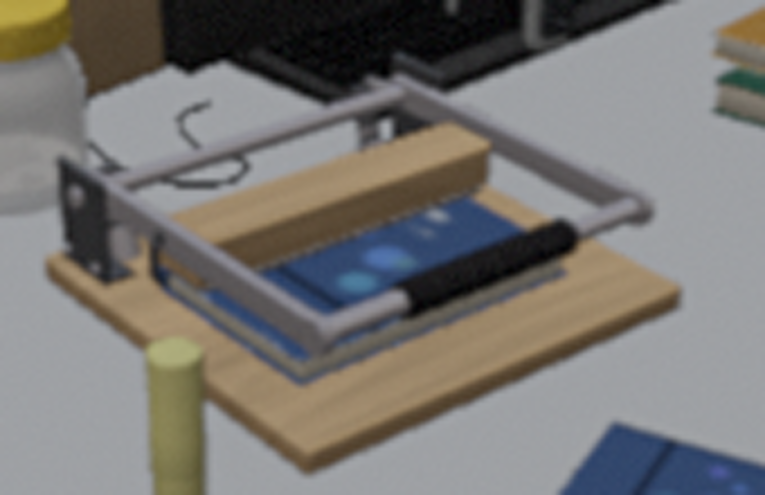

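View pics/wrist20.png

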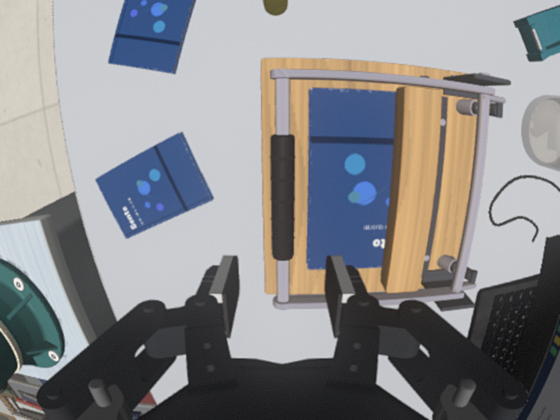

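View pics/top20.png

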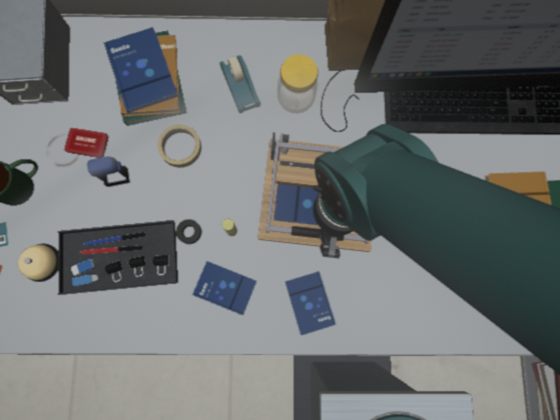

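```bash
python3 - <<'E'
from h import *
bed=wpt([(263,60),(265,292)],.022); bk=wpt([(310,90),(307,268)],.036)
d=bed[1]-bed[0]; d/=np.linalg.norm(d); n=np.array([-d[1],d[0],0]); 
print('front gap mm',((bk-bed[0])@n*1000).round(1), 'mid',((bk.mean(0)-bed.mean(0))@d*1000).round(1))
bar=wpt([(283,135),(283,260)],.066); print('bar',((bar-bed[0])@n*1000).round(1),np.linalg.norm(bar[0]-bar[1]).round(4))
E
```

```text
front gap mm [42.4 44.2] mid -4.7
bar [18.7 19.4] 0.1111
```

```bash
python3 -c "
from cell import ticket,read_state
print(read_state()['force'].round(1)); print(ticket.sign_off())"
```

```text
[ 1.  -0.4 -1. ]
the job is handed in; nothing more can be done
None
```

The book is against the back stop with the clamp resting on it, and I handed the job in at about 18.5 s. The sign-off reports no verdict.

**What I did**
- I pushed the book back with the two open fingers, which squared it to the stop. The push force rose to about 12 N once it was against the stop.
- I gripped the clamp handle from above and re-gripped it 11 mm deeper. I then swung it over in short steps, holding it all the way down.
- I kept lowering until the vertical force on the gripper changed from −10 N to +8 N, meaning the clamp was resting on the book. Then I opened the fingers slightly and lifted clear.

**Last checks**
- **Clamp:** it looks level and rests on the book, and it did not move when I let go. The handle height fits 66 mm to within a few mm. I did not measure how hard its springs press on the book.
- **Book:** its front edge measured 42 to 44 mm from the bed's front edge, against 45 mm expected. It was 44 mm at both ends before clamping, so it may be a millimetre or two off, within the 5 mm limit. The skew is about 0.01 rad, and it sits about 5 mm off the middle.
- **Glue stick:** it stands at the same place in the top picture.
- **Robot:** it touches nothing; the force reading is near zero.

One thing disagreed with my expectation: the handle worked about 7 mm deeper into the fingers during the swing, so the gripper ended lower than planned, with the tips about 5 mm above the bed. It caused no visible harm.

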